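# Pack the reagent bottles for transport, lock the stop against them and shut the box

## Robot

A 7-joint arm with a two-finger parallel gripper is mounted at the origin on a cart in front of the work surface, level with it; the furniture and walls round the work are solid. World frame = base frame: x ahead of the robot, y to its left, z up, the work surface at z = 0. Lengths are in m, angles in rad, forces in N, time in s.
With the tool pointing down it reaches from about 0.425 to 0.95 m from the base axis. Payload 4.7 kg.
Tool frame: the origin (TCP) lies on the centre line of the jaws, within the pads' length; the fingertips stand robot.nose_length ahead of it and the grasp point (between the pads) lies 8 mm behind it (robot.nose_length is the distance from the TCP to the fingertips, in m); z points along the fingers, x is the direction in which the jaws open and shut, and the axes are right-handed (so a half turn about z gives the same grasp; the last joint's range is limited). The gripper opens to 85 mm and grips with 20 to 120 N. Pads are 22 mm wide; open, the fingers measure 114 mm over their backs; the gripper's body (76 mm by 85 mm) begins 54 mm behind the grasp point. The pads swing forward as they close: fully open they stand 13 mm farther back than shut.
Start: joints at [1.082, 0.469, -0.049, 1.532, 0.024, 1.141, -0.082], TCP at [0.3, -0.605, 0.242] pointing down, gripper open.
Joint ranges: [-2.59, 2.59], [-0.33, 1.99], [-1.39, 1.29], [0.1, 2.45], [-1.04, 4.18], [0.21, 1.99], [-2.66, 2.66]. Speed limits (rad/s): [2.57, 2.57, 3.14, 3.14, 3.14, 3.14, 3.14].

## Interface

Orientations are given as [roll, pitch, yaw] about the fixed x, y, z axes, in that order (R = Rz(yaw) Ry(pitch) Rx(roll)).
In Python, from plant import robot gives the robot as it stands. Calls block until the motion is done:
- robot.goto(position, orientation): joint-space move of the TCP to a pose.
- robot.move_straight(position, vel=0.15, attitude=None, contact_N=None): straight line of the TCP; attitude=None keeps the orientation; vel is the mean speed in m/s. With contact_N (N) it stops when the force on the tool has changed by that much, and returns True; else False.
- robot.move_joints(angles): joint-space move.
- robot.grip(opening, strength=None): opening from 0.0 (shut) to 1.0 (fully open); strength is the grip in N (None keeps the last); returns when the fingers have stopped.
- robot.sleep(seconds).
- robot.inverse_kinematics(position, orientation): joint angles nearest the present ones, or None.
- robot.sense(): the state.
- robot.grab_frame(name): name is "side" or "top"; returns a dict with "image" (480x640x3 uint8, red, green, blue), "range_z" (480x640 float32, m along the optical axis (not along the pixel's ray), 0 where there is no reading), "fx", "fy", "cx", "cy" (pixels), "R" (3x3) and "t" (3): a world point X has camera coordinates R X + t. Camera axes: x right, y down, z forward; pixel columns grow to the right and rows downward; lengths in m; the calibration is good to about 2 mm. A picture is of the moment at which its call begins.
A pose or a line that the arm cannot do raises robot.IKError and nothing moves.
- robot.close_job(): hands the job in, once; it reports no verdict.
The state is a dict: "t": time; "joint_pos": joint angles; "joint_velocities": joint speeds; "effort": joint torques, N m; "tcp_pos": TCP position; "tcp_rot": TCP orientation; "wrist_force": force on the tool from outside, world axes, zero at the start; "torque": the same for the moment, N m; "opening": opening from 0.0 (shut) to 1.0 (fully open).
Only numpy, scipy, OpenCV 4.12 (cv2) and the standard library are available. Lean on these libraries where they do the work, as an engineer would, in place of code of your own. Each camera call takes 0.05 s, during which the arm holds its last target. There are 200 camera calls.

## Task

Make the transport box ready for the courier: stand every square reagent bottle upright on the floor of the box, in one row pushed together from the fixed right-hand end. Pull up the plunger knob, slide the stop over to the row and let the pin drop fully into the slot nearest the row, so that the bottles have no room to tip over, then shut the lid completely. The tall round bottle does not go along; leave it standing where it is.

Things in the scene. Friction and masses are not known exactly. Their poses are not given: they have to be found in the camera images.
- bottle_1_mid (a point): square plastic reagent bottle with a red round screw cap, upright on the bench: body 50 x 50 mm with flat sides to 55 mm up, sloping in above; cap 36 mm across from 80 mm to the top at 109 mm, 0.25 kg, heavy at the foot. Point on its axis half-way up (54.5 mm above its base); x and y square to its flats, z up. Best gripped by the cap; may be absent
- bottle_2_mid (a point): another square reagent bottle just like bottle_1_mid (50 x 50 x 109 mm, cap 36 mm across on top); point half-way up on its axis, axes square to its flats; may be absent
- bottle_3_mid (a point): another square reagent bottle just like bottle_1_mid (50 x 50 x 109 mm, cap 36 mm across on top); point half-way up on its axis, axes square to its flats; may be absent
- bottle_4_mid (a point): another square reagent bottle just like bottle_1_mid (50 x 50 x 109 mm, cap 36 mm across on top); point half-way up on its axis, axes square to its flats; may be absent
- bottle_5_mid (a point): another square reagent bottle just like bottle_1_mid (50 x 50 x 109 mm, cap 36 mm across on top); point half-way up on its axis, axes square to its flats; may be absent
- tall_bottle_mid (a point): round white plastic bottle with a white screw cap, 52 mm across and 132 mm tall, too tall for the box; point on its axis half-way up (66 mm above its base); stays on the bench
- box: open metal transport box fixed to the bench, 104 (x) x 324 (y) x 122 mm tall outside, walls 6 mm; origin at the centre of its underside, x to the back (hinge side), y to the left along its length, z up. Floor 8 mm above the bench, rim 122 mm. Inside y runs from -156 mm (fixed right-hand end) to +156 mm; 92 mm free across x at cap height
- channel (a point): a point on the box's floor, on the centre line (box frame 0, 0, 8 mm). Two black guide strips with sloping tops (8 to about 67 mm above the bench), one along each long wall, leave a channel 58 mm wide here for the bottles' bodies: the bottles' flats must be square to the box, or they stand on the strips and stick out of the box
- fixed_end (a point): middle of the lower edge of the box's fixed right-hand end wall, inside, on the floor (box frame 0, -156, 8 mm); the row of bottles starts here and grows to the left (+y)
- stop (a joint): sliding stop's position in m: 0 in the first slot near the left end (its face 281 mm from the fixed end), growing to the right toward the fixed end (face 281 mm minus value); travel -0.019 to 0.182. The bar has eight slots, at 0, 0.025, 0.05 .. 0.175, 1.5 mm play either way; with the pin lifted the stop slides with about 2 N, pushing bottles too. Starts near the left end, maybe between slots
- stop_face (a point): centre of the working (right-hand) face of the white stop plate that stands across the box, 60 mm above the bench; plate 10 mm thick, up to 88 mm wide, 10 to 105 mm above the bench; axes as the box's
- plunger (a joint): lift of the index plunger in m: 0 with its pin fully down in a slot, 0.012 fully pulled up; above 0.008 the pin is clear of the bar; about 0.008 when the pin rests on the bar between slots. A spring of 4 to 6 N pushes it down
- plunger_knob (a point): middle of the plunger's black round upright knob, 25 mm across, 21 mm tall, on the stop's carriage outside the box's front wall (axis 24 mm in front of the wall). Down, its middle is 108 mm above the bench, 26 mm above the carriage, with a 16 mm sleeve below it. Lift it straight up to free the stop, carry it sideways with the stop, let it down
- lid (a joint): lid angle in rad: 0 shut, 1.57 upright, up to 2.0 leaning back. A stiff hinge: the lid stays where it is left and needs about 4 N at its free edge
- lid_hinge (a point): middle of the lid's hinge line, on top of the box's back wall (box frame 52, 0, 122 mm); the line runs along the box's y
- lid_edge (a point): middle of the lid's free edge; the lid is 108 mm from hinge line to free edge, 328 mm long, 8 mm thick (its underside lies on the rim when shut) and has no handle: swing it over from behind and press it down
Things that resemble listed ones, but are neither listed nor needed, are in the scene too. What is shaped like the part that bears bottle_4_mid but green or yellow is not meant.

How it is judged:
On the way:
1. every square bottle stands on the floor of the box in one row from the fixed end, and the stop is locked next to the row (value of joint lid above 0.3 rad and value of joint plunger below 0.0025 m and (value of joint stop between 0.021 and 0.029 m or value of joint stop between 0.071 and 0.079 m or value of joint stop between 0.121 and 0.129 m) and z of bottle_1_mid in the frame of box between 0.056 and 0.067 m and angle between each of bottle_1_mid, bottle_2_mid, bottle_3_mid, bottle_4_mid, bottle_5_mid's own z axis and vertical below 0.15 rad and y of each of bottle_1_mid, bottle_2_mid, bottle_3_mid, bottle_4_mid, bottle_5_mid in the frame of stop_face below -0.02 m and z of bottle_2_mid in the frame of box between 0.056 and 0.067 m and z of bottle_3_mid in the frame of box between 0.056 and 0.067 m and z of bottle_4_mid in the frame of box between 0.056 and 0.067 m and z of bottle_5_mid in the frame of box between 0.056 and 0.067 m and (y of bottle_1_mid in the frame of box between -0.137 and -0.117 m or y of bottle_2_mid in the frame of box between -0.137 and -0.117 m or y of bottle_3_mid in the frame of box between -0.137 and -0.117 m or y of bottle_4_mid in the frame of box between -0.137 and -0.117 m or y of bottle_5_mid in the frame of box between -0.137 and -0.117 m) and (y of bottle_1_mid in the frame of box between -0.087 and -0.067 m or y of bottle_2_mid in the frame of box between -0.087 and -0.067 m or y of bottle_3_mid in the frame of box between -0.087 and -0.067 m or y of bottle_4_mid in the frame of box between -0.087 and -0.067 m or y of bottle_5_mid in the frame of box between -0.087 and -0.067 m) and (y of bottle_1_mid in the frame of box between -0.037 and -0.017 m or y of bottle_2_mid in the frame of box between -0.037 and -0.017 m or y of bottle_3_mid in the frame of box between -0.037 and -0.017 m or y of bottle_4_mid in the frame of box between -0.037 and -0.017 m or y of bottle_5_mid in the frame of box between -0.037 and -0.017 m) and (value of joint stop above 0.11 m or y of bottle_1_mid in the frame of box between 0.013 and 0.033 m or y of bottle_2_mid in the frame of box between 0.013 and 0.033 m or y of bottle_3_mid in the frame of box between 0.013 and 0.033 m or y of bottle_4_mid in the frame of box between 0.013 and 0.033 m or y of bottle_5_mid in the frame of box between 0.013 and 0.033 m) and (value of joint stop above 0.06 m or y of bottle_1_mid in the frame of box between 0.063 and 0.083 m or y of bottle_2_mid in the frame of box between 0.063 and 0.083 m or y of bottle_3_mid in the frame of box between 0.063 and 0.083 m or y of bottle_4_mid in the frame of box between 0.063 and 0.083 m or y of bottle_5_mid in the frame of box between 0.063 and 0.083 m)), for 0.2 s.
At the end, for the whole second after the job is handed in: All square bottles stand upright (0.15 rad) on the box floor in one row from the fixed end with every place up to the stop taken; plunger down (2.5 mm) in the slot next to the row; lid shut within 0.04 rad; tall round bottle upright within 6 cm of its start (value of joint lid below 0.04 rad and value of joint plunger below 0.0025 m and (value of joint stop between 0.021 and 0.029 m or value of joint stop between 0.071 and 0.079 m or value of joint stop between 0.121 and 0.129 m) and z of bottle_1_mid in the frame of box between 0.056 and 0.067 m and angle between each of bottle_1_mid, bottle_2_mid, bottle_3_mid, bottle_4_mid, bottle_5_mid's own z axis and vertical below 0.15 rad and y of each of bottle_1_mid, bottle_2_mid, bottle_3_mid, bottle_4_mid, bottle_5_mid in the frame of stop_face below -0.02 m and z of bottle_2_mid in the frame of box between 0.056 and 0.067 m and z of bottle_3_mid in the frame of box between 0.056 and 0.067 m and z of bottle_4_mid in the frame of box between 0.056 and 0.067 m and z of bottle_5_mid in the frame of box between 0.056 and 0.067 m and (y of bottle_1_mid in the frame of box between -0.137 and -0.117 m or y of bottle_2_mid in the frame of box between -0.137 and -0.117 m or y of bottle_3_mid in the frame of box between -0.137 and -0.117 m or y of bottle_4_mid in the frame of box between -0.137 and -0.117 m or y of bottle_5_mid in the frame of box between -0.137 and -0.117 m) and (y of bottle_1_mid in the frame of box between -0.087 and -0.067 m or y of bottle_2_mid in the frame of box between -0.087 and -0.067 m or y of bottle_3_mid in the frame of box between -0.087 and -0.067 m or y of bottle_4_mid in the frame of box between -0.087 and -0.067 m or y of bottle_5_mid in the frame of box between -0.087 and -0.067 m) and (y of bottle_1_mid in the frame of box between -0.037 and -0.017 m or y of bottle_2_mid in the frame of box between -0.037 and -0.017 m or y of bottle_3_mid in the frame of box between -0.037 and -0.017 m or y of bottle_4_mid in the frame of box between -0.037 and -0.017 m or y of bottle_5_mid in the frame of box between -0.037 and -0.017 m) and (value of joint stop above 0.11 m or y of bottle_1_mid in the frame of box between 0.013 and 0.033 m or y of bottle_2_mid in the frame of box between 0.013 and 0.033 m or y of bottle_3_mid in the frame of box between 0.013 and 0.033 m or y of bottle_4_mid in the frame of box between 0.013 and 0.033 m or y of bottle_5_mid in the frame of box between 0.013 and 0.033 m) and (value of joint stop above 0.06 m or y of bottle_1_mid in the frame of box between 0.063 and 0.083 m or y of bottle_2_mid in the frame of box between 0.063 and 0.083 m or y of bottle_3_mid in the frame of box between 0.063 and 0.083 m or y of bottle_4_mid in the frame of box between 0.063 and 0.083 m or y of bottle_5_mid in the frame of box between 0.063 and 0.083 m) and angle between tall_bottle_mid's own z axis and vertical below 0.1 rad and distance of tall_bottle_mid from where it was at the start of the episode below 0.06 m); the robot touches nothing.
It fails at once if the tall round bottle is knocked over (angle between tall_bottle_mid's own z axis and vertical above 0.6 rad).
Of bottle_1, bottle_2, bottle_3, bottle_4, bottle_5 only 3 to 5 are there at a start; the rules pass over those that are not, and their reading is None.
At some moment in a run one of bottle_1, bottle_2, bottle_3, bottle_4, bottle_5 may be knocked a few centimetres aside while the robot is not near it.
It also fails if it takes over 210 s, if anything falls off the work surface, if the arm or the gripper's body presses on something with over 40 N, if the wrist force passes 120 N, or if a joint passes its speed limit or range.

## Working session

There is one attempt and no reset: what is moved stays moved. The work goes in short steps, each a Python script; the robot and the scene stay as the last script left them, time stands still between calls to the robot, and variables do not carry over. Pictures are saved under pics/ and viewed, about 12 in all and at most 16, crops included, and the job is handed in when it is done.

```bash
ls; mkdir -p pics
python3 - <<'E'
from plant import robot
import numpy as np,cv2
for n in("top","side"):
    f=robot.grab_frame(n); cv2.imwrite(f"pics/{n}0.png",f["image"][:,:,::-1]); np.savez(f"{n}0.npz",**f)
    print(n,f["fx"],f["cx"],f["cy"],f["R"].tolist(),f["t"])
s=robot.sense();print(s["t"],s["tcp_pos"],s["tcp_rot"],robot.nose_length)
E
```

```text
pics
top 491.5019448907462 319.06710718282494 232.38834468797242 [[0.002945305457075417, -0.9999067632574765, -0.013333790448372596], [-0.9975867645756233, -0.0020129977964984083, -0.06940169294340547], [0.06936838126483827, 0.013506022057877853, -0.9974996817287048]] [0.01200987 0.54854189 1.04626893]
side 503.8954105638694 312.4352274813134 244.21233346878805 [[-0.9720525095437214, -0.23435400873029352, 0.013860637856713827], [-0.14114676646858954, 0.5362290138556668, -0.8321874999150377], [0.1875940004510137, -0.810886331917995, -0.5543210691497883]] [0.54605697 0.17160823 1.19762503]
0.1 [ 0.29931098 -0.60445042  0.24134076] [ 3.14151822e+00  1.81609878e-03 -1.11102410e+00] 0.011
```

View pics/top0.png

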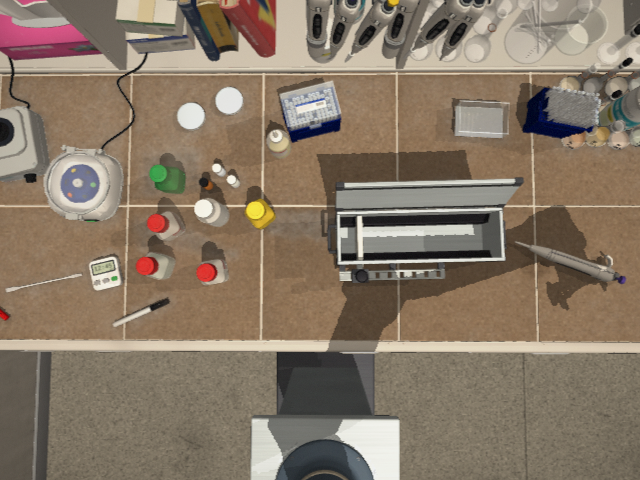

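View pics/side0.png

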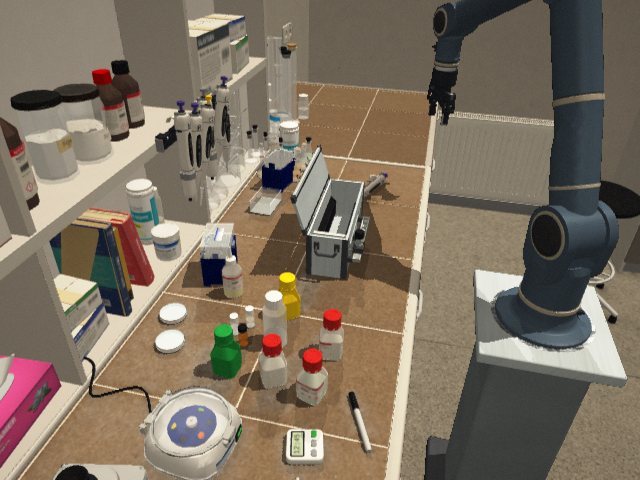

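Three red-capped bottles are visible, with caps at top px (159,223), (148,265) and (207,272). The white tall bottle is at (207,209), the box spans columns 336-504 and the lid is about upright. I'll measure these from the depth data.

```bash
cat > h.py <<'E'
import numpy as np,cv2
from scipy.optimize import minimize
def cloud(f):
    v,u=np.mgrid[:480,:640]; z=f["range_z"].astype(float)
    c=np.stack([(u-f["cx"])/f["fx"]*z,(v-f["cy"])/f["fy"]*z,z],-1)
    P=(c-f["t"])@f["R"]; P[z<=0]=np.nan; return P
def at(f,u,v,zw):
    d=np.array([(u-f["cx"])/f["fx"],(v-f["cy"])/f["fy"],1])@f["R"]; o=-f["t"]@f["R"]
    return o+d*(zw-o[2])/d[2]
def red(f):
    i=f["image"].astype(int); return (i[...,0]>150)&(i[...,1]<70)&(i[...,2]<70)
def caps(f,zmin=.085):
    """red cap tops: list of circle centres (x,y,z)"""
    P=cloud(f); m=(red(f)&(P[...,2]>zmin)&(P[...,2]<.3)&(P[...,0]<.8)).astype(np.uint8)
    n,l,st,_=cv2.connectedComponentsWithStats(m); out=[]
    for k in range(1,n):
        if st[k,4]<60: continue
        q=P[l==k]; zt=np.percentile(q[:,2],90); q=q[q[:,2]>zt-.006]
        (cx,cy),r=cv2.minEnclosingCircle(q[:,:2].astype(np.float32)); out.append((cx,cy,zt,r,len(q)))
    return out
def yaw(fs,c,zb=0):
    """yaw (mod 90deg) of 50 mm square body with centre near c"""
    q=np.concatenate([cloud(f).reshape(-1,3) for f in fs])
    q=q[(q[:,2]>zb+.012)&(q[:,2]<zb+.05)]; q=q[np.hypot(q[:,0]-c[0],q[:,1]-c[1])<.042][:,:2]
    def cost(p):
        d=q-p[:2]; co,s=np.cos(p[2]),np.sin(p[2])
        a=np.maximum(abs(d@[co,s]),abs(d@[-s,co])); return np.minimum(abs(a-.025),.006).mean()+.02*np.sum((p[:2]-c)**2)/.004**2*.01
    r=min((minimize(cost,[*c,a],method="Nelder-Mead",options=dict(initial_simplex=np.array([[*c,a],[c[0]+.004,c[1],a],[c[0],c[1]+.004,a],[*c,a+.1]]))) for a in np.arange(-.8,.8,.15)),key=lambda r:r.fun)
    return r.x,r.fun,len(q)
E
python3 - <<'E'
from h import *
T=dict(np.load("top0.npz"));S=dict(np.load("side0.npz"))
for n,f in(("top",T),("side",S)): print(n,np.round(caps(f),3).tolist())
for c in caps(T):
    x,e,n=yaw([T,S],np.array(c[:2])); print(np.round(x,4),e,n)
P=cloud(T)
for u,v in((210,208),(364,275),(345,200),(500,220),(3,315),(205,207),(430,187),(420,205)): print(u,v,P[v,u].round(3))
for nm,u,v,z in (("FL",339,263,.122),("FR",503,261,.122),("BR",503,208,.122),("BL",338,210,.122)): print(nm,at(T,u,v,z).round(4))
a=cv2.resize(T["image"][150:330,310:540],None,fx=3.4,fy=3.3,interpolation=cv2.INTER_CUBIC)
cv2.imwrite("pics/box.png",a[:,:,::-1])
E
```

```text
top [[0.561, 0.339, 0.111, 0.018, 244.0], [0.475, 0.359, 0.11, 0.018, 247.0], [0.464, 0.237, 0.111, 0.018, 244.0]]
side [[0.464, 0.237, 0.109, 0.018, 158.0], [0.563, 0.338, 0.109, 0.019, 190.0], [0.477, 0.358, 0.109, 0.019, 219.0]]
[ 0.562   0.3375 -1.0415] 0.0011582713340167854 510
[ 0.4773  0.3574 -0.315 ] 0.0010058327746577164 561
[0.4643 0.2374 0.1829] 0.0011544219722456341 395
210 208 [0.588 0.225 0.13 ]
364 275 [ 0.459 -0.076  0.123]
345 200 [ 0.599 -0.037  0.171]
500 220 [ 0.566 -0.341  0.123]
3 315 [0.368 0.7   0.013]
205 207 [0.59  0.234 0.133]
430 187 [ 0.616 -0.185  0.217]
420 205 [ 0.593 -0.182  0.14 ]
FL [ 0.4816 -0.027   0.122 ]
FR [ 0.4864 -0.3451  0.122 ]
BR [ 0.5899 -0.3475  0.122 ]
BL [ 0.5855 -0.0251  0.122 ]
```

View pics/box.png

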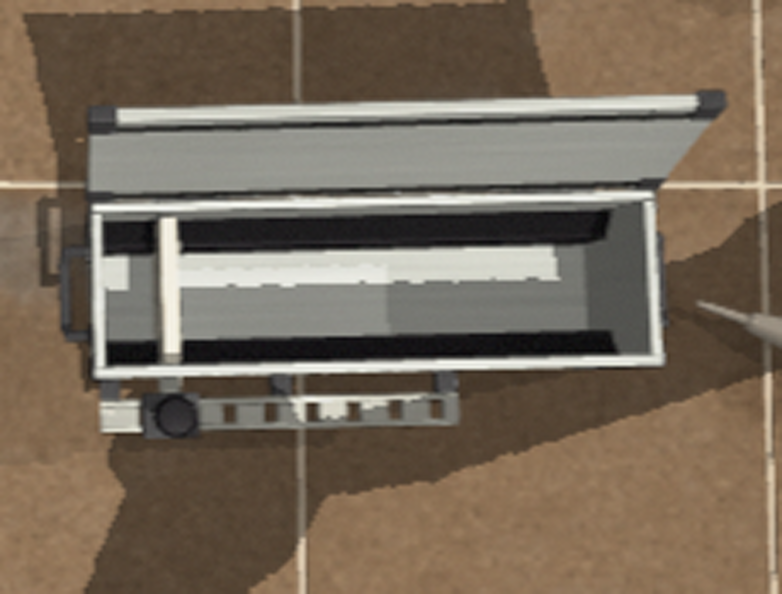

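Only three square bottles are present. The stop plate is near crop x≈170 and the knob at crop (177,415). The bar's slots are at crop x = 231, 270, 312, 354, 395 and 436. Next I'll compute the box frame, the knob and slot positions, and check reach.

Run:
```python
from h import *
from plant import robot
T=dict(np.load("top0.npz"));S=dict(np.load("side0.npz"))
C=lambda x,y,z:at(T,310+(x+.5)/3.4-.5,150+(y+.5)/3.3-.5,z)
for n,x,y in(("FL",93,381),("FR",664,365),("BR",656,190),("BL",92,203)): print(n,C(x,y,.122).round(4))
P=np.concatenate([cloud(T).reshape(-1,3)]); 
q=P[(abs(P[:,2]-.123)<.004)&(P[:,0]>.474)&(P[:,0]<.592)&(P[:,1]>-.38)&(P[:,1]<0)]
Q=cloud(S).reshape(-1,3); q2=Q[(abs(Q[:,2]-.122)<.004)&(Q[:,0]>.474)&(Q[:,0]<.592)&(Q[:,1]>-.38)&(Q[:,1]<0)]
for r in(q,q2): print(len(r),np.percentile(r,[1,99],axis=0).round(4).tolist(),cv2.minAreaRect(r[:,:2].astype(np.float32)))
for nm,A in(("T",P),("S",Q)):
    k=A[(A[:,2]>.1)&(A[:,2]<.135)&(A[:,0]>.435)&(A[:,0]<.474)&(A[:,1]>-.13)&(A[:,1]<-.02)]
    zt=np.percentile(k[:,2],90);kk=k[k[:,2]>zt-.004]; print("knob",nm,zt.round(4),cv2.minEnclosingCircle(kk[:,:2].astype(np.float32)))
    p=A[(A[:,2]>.098)&(A[:,2]<.112)&(A[:,0]>.5)&(A[:,0]<.57)&(A[:,1]>-.13)&(A[:,1]<-.03)]
    if len(p): print("plate",np.percentile(p,[3,50,97],axis=0).round(4).tolist())
for z in(.065,.075): print("slot.125/.175",C(354,408,z).round(4),C(436,407,z).round(4), "slots y", [C(x,408,z)[1].round(4) for x in(231,270,312,354,395,436)])
for d in(.12,.2,.26):
  print([robot.inverse_kinematics([.535,y,d],[np.pi,0,w]) is not None for y in(-.3,-.2) for w in(0,np.pi,-np.pi)])
print([[robot.inverse_kinematics([.458,y,.11],[np.pi,0,w]) is not None for w in(np.pi/2,-np.pi/2)] for y in(-.07,-.2)])
print([[robot.inverse_kinematics([x,-.185,.19],[np.pi,0,w]) is not None for w in(0,np.pi,np.pi/2,-np.pi/2)] for x in(.5,.66,.7)])
```

```text
FL [ 0.4775 -0.0231  0.122 ]
FR [ 0.4879 -0.3489  0.122 ]
BR [ 0.5914 -0.3467  0.122 ]
BL [ 0.5832 -0.0225  0.122 ]
1383 [[0.4817, -0.3471, 0.1191], [0.5914, -0.0232, 0.1263]] ((0.5366466045379639, -0.1859423816204071), (0.10585146397352219, 0.3271690905094147), 1.5265241861343384)
435 [[0.4822, -0.3492, 0.1181], [0.5912, -0.0196, 0.1251]] ((0.53661048412323, -0.18472106754779816), (0.11000574380159378, 0.33221739530563354), 0.5394312739372253)
knob T 0.1262 ((0.45685574412345886, -0.07100007683038712), 0.011733527295291424)
plate [[0.5025, -0.0734, 0.1015], [0.5375, -0.0692, 0.1047], [0.5677, -0.0638, 0.1082]]
knob S 0.1239 ((0.45968809723854065, -0.07046638429164886), 0.013085322454571724)
plate [[0.5022, -0.0743, 0.0984], [0.5342, -0.0663, 0.1031], [0.5678, -0.0614, 0.1062]]
slot.125/.175 [ 0.4614 -0.1823  0.065 ] [ 0.4622 -0.2318  0.065 ] slots y [np.float64(-0.108), np.float64(-0.1316), np.float64(-0.1569), np.float64(-0.1823), np.float64(-0.207), np.float64(-0.2318)]
slot.125/.175 [ 0.4615 -0.1805  0.075 ] [ 0.4623 -0.2295  0.075 ] slots y [np.float64(-0.1069), np.float64(-0.1303), np.float64(-0.1554), np.float64(-0.1805), np.float64(-0.205), np.float64(-0.2295)]
[True, True, True, True, True, True]
[True, True, True, True, True, True]
[True, True, True, True, True, True]
[[True, True], [True, True]]
[[True, True, True, True], [True, True, True, True], [True, True, True, True]]
```

```bash
cat >> h.py <<'E'
BC=np.array([.5366,-.1855]); BY=.0266; PI=np.pi
def box(x,y): c,s=np.cos(BY),np.sin(BY); return BC+[c*x-s*y,s*x+c*y]
def tobox(p): d=np.array(p[:2])-BC; c,s=np.cos(BY),np.sin(BY); return np.array([c*d[0]+s*d[1],-s*d[0]+c*d[1]])
def up(r,z,vel=.2): p=r.sense()["tcp_pos"]; r.move_straight([p[0],p[1],z],vel)
def frames(r): return [r.grab_frame("top"),r.grab_frame("side")]
def bottles(r):
    fs=frames(r); T=[c for c in caps(fs[0]) if c[1]>.1]; S=[c for c in caps(fs[1]) if c[1]>.1]
    out=[]
    for c in (T or S):
        n=[s for s in S if np.hypot(s[0]-c[0],s[1]-c[1])<.015]; m=np.mean([c[:2]]+[s[:2] for s in n],0)
        x,e,k=yaw(fs,m); out.append((m[0],m[1],(x[2]-BY+PI/4)%(PI/2)-PI/4+BY,e,k,c[2]))
    print("bottles",np.round(out,4).tolist()); return out
def pick_place(r,b,yb,hz=.25):
    x,y,w=b[:3]; o=[PI,0,w]
    r.grip(.7,40); r.goto([x,y,hz],o) if r.sense()["tcp_pos"][2]>.2 else None
    r.move_straight([x,y,.125],.25); r.move_straight([x,y,.094],.08)
    r.grip(0,40); s=r.sense(); print("grip",s["opening"],s["tcp_pos"].round(4)); zp=s["tcp_pos"][2]
    if s["opening"]<.3: return False
    up(r,hz,.25); s=r.sense(); print("lifted",s["opening"],s["wrist_force"].round(2))
    px,py=box(0,yb); r.move_straight([px,py,hz],.25,attitude=[PI,0,BY])
    r.move_straight([px,py,.19],.15); hit=r.move_straight([px,py,zp+.007],.06,contact_N=8)
    s=r.sense(); print("down",hit,"above floor",s["tcp_pos"][2]-zp-.008,s["wrist_force"].round(1)); return True
def release(r,hz=.25): r.grip(.56); up(r,hz)
E
python3 - <<'E'
from h import *
from plant import robot
bs=bottles(robot); b=min(bs,key=lambda b:b[1])
robot.grip(.7,40); p=robot.sense()["tcp_pos"]
robot.move_straight([p[0],p[1],.3],.2)
j=robot.inverse_kinematics([b[0],b[1],.25],[PI,0,b[2]]); print(np.round(j,2))
pick_place(robot,b,-.1295,.26); print(robot.sense()["t"],np.round(robot.sense()["joint_pos"],2))
f=robot.grab_frame("side"); cv2.imwrite("pics/s1.png",cv2.resize(f["image"][130:320,240:500],None,fx=3,fy=3)[:,:,::-1])
E
```

```text
bottles [[0.5624, 0.3385, 0.5411, 0.0012, 512.0, 0.1107], [0.4768, 0.3583, -0.3174, 0.0009, 567.0, 0.1109], [0.4629, 0.237, 0.1845, 0.0012, 385.0, 0.1102]]
[ 0.32  0.41 -1.11  1.85  0.41  1.14 -0.75]
grip 0.40789543027676756 [0.4633 0.2375 0.0946]
lifted 0.40837996855007286 [-0.59 -0.51 -3.81]
down True above floor 1.7965836766262178e-06 [-0.6 -0.1  6. ]
11.0833 [ 1.04  0.7  -0.85  1.75  0.61  0.99 -0.02]
```

View pics/s1.png

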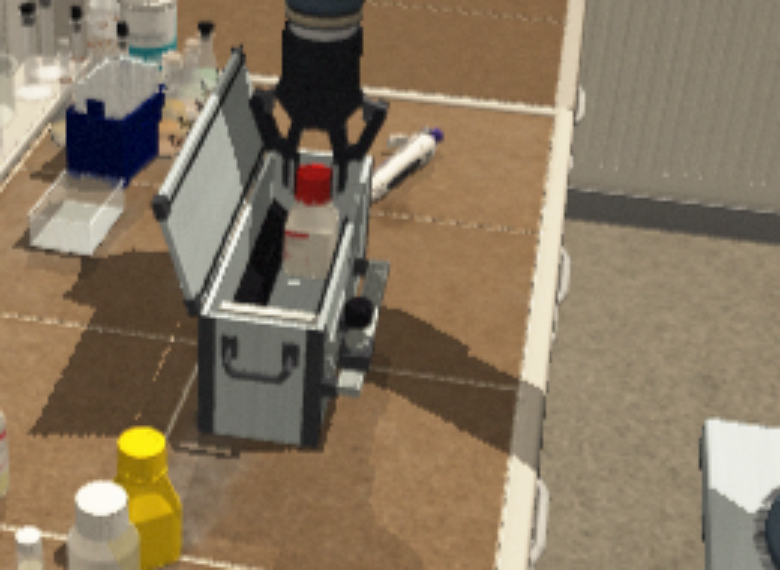

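The first bottle is on the floor: it made contact exactly at floor height, and the picture shows its cap at crop (313,185), below the rim. I'll release it and do the other two.

Run:
```python
from h import *
from plant import robot
release(robot,.26)
for yb in(-.0785,-.0275):
    p=robot.sense()["tcp_pos"]; robot.move_straight([.5,.05,.26],.25)
    bs=bottles(robot); b=min(bs,key=lambda b:b[0])
    if not pick_place(robot,b,yb,.26): break
    s=robot.sense()
    if abs(s["tcp_pos"][2]-.102)>.004: print("high!"); break
    release(robot,.26)
robot.move_straight([.47,.15,.26],.25)
fs=frames(robot)
for f in fs: print([(tobox(c).round(4).tolist(),round(c[2],4)) for c in caps(f)])
a=cv2.resize(fs[0]["image"][150:330,310:540],None,fx=3.4,fy=3.3,interpolation=cv2.INTER_CUBIC)
cv2.imwrite("pics/box2.png",a[:,:,::-1]);print(robot.sense()["t"])
```

```text
bottles [[0.5615, 0.3384, 0.5435, 0.0011, 514.0, 0.111], [0.4767, 0.3582, -0.3097, 0.0009, 563.0, 0.1104]]
grip 0.408349527743304 [0.4768 0.3586 0.0947]
lifted 0.4061455385787834 [ 0.67 -0.44 -3.86]
down True above floor -4.907567057289147e-05 [-1.6 -0.4  6. ]
bottles [[0.5617, 0.3385, 0.5527, 0.0011, 505.0, 0.1106]]
grip 0.40540000684758926 [0.5619 0.339  0.0947]
lifted 0.4113674406267691 [-0.47 -0.83 -2.98]
down True above floor -7.195125260348739e-05 [-0.9  0.   6.2]
[([-0.0001, -0.1286], np.float64(0.1189)), ([-0.0006, -0.0265], np.float64(0.1185)), ([-0.0008, -0.0767], np.float64(0.1189))]
[]
36.4667
```

View pics/box2.png

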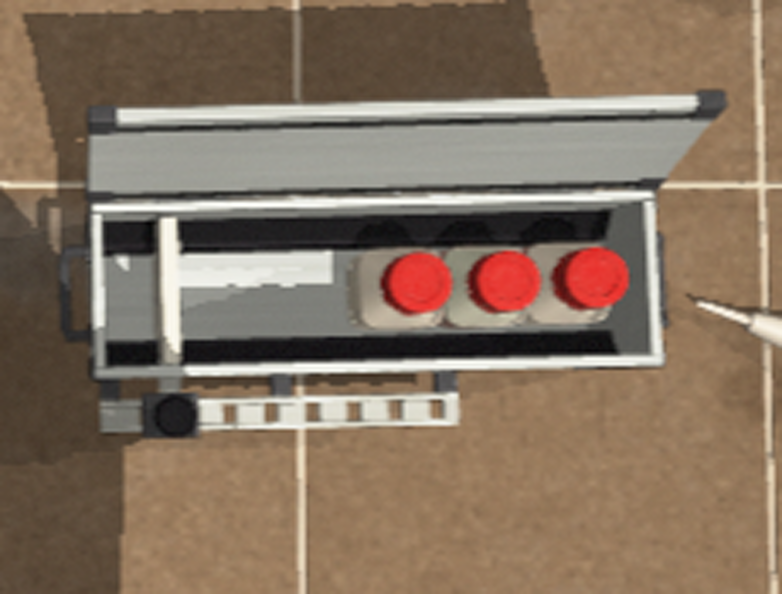

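All three bottles are standing on the floor in a row, with caps at crop (418,282), (505,281) and (592,278). Next is the plunger. It sits at about 7 mm, so the pin is resting between slots.

Run:
```python
from h import *
from plant import robot
k=box(-.0765,.1165); q0=np.array(robot.sense()["joint_pos"])
w=min((BY+PI/2,BY-PI/2),key=lambda w:np.abs(np.array(robot.inverse_kinematics([*k,.2],[PI,0,w]))-q0).max())
robot.grip(.75,60); robot.goto([*k,.2],[PI,0,w]); robot.move_straight([*k,.107],.08,contact_N=8)
robot.grip(0,60); s=robot.sense(); print("grip",s["opening"],s["tcp_pos"].round(4),tobox(s["tcp_pos"]).round(4),s["wrist_force"].round(1))
z0=s["tcp_pos"][2]; p=s["tcp_pos"]
for dz in(.002,.004,.005,.006):
    h=robot.move_straight([p[0],p[1],z0+dz],.01,contact_N=14); robot.sleep(.1); s=robot.sense(); print(dz,h,s["tcp_pos"][2].round(4),s["wrist_force"].round(1))
    if h: break
print(s["t"])
```

```text
grip 0.2614774129585068 [ 0.4572 -0.0712  0.1073] [-0.0763  0.1164] [-0.9 -0.7  3.6]
0.002 False 0.109 [ 0.2 -0.5 -5.2]
0.004 False 0.1113 [ 1.7 -0.4 -5. ]
0.005 False 0.1122 [ 2.1 -0.4 -7.1]
0.006 False 0.1124 [  5.4   0.2 -19. ]
41.125
```

Run:
```python
from h import *
from plant import robot
p=robot.sense()["tcp_pos"]; xb=tobox(p)[0]
robot.move_straight([p[0],p[1],.1114],.02); Z=.1114
def rep(n): s=robot.sense(); print(n,tobox(s["tcp_pos"]).round(4),s["tcp_pos"][2].round(4),s["opening"],s["wrist_force"].round(1))
rep("lift")
h=robot.move_straight([*box(xb,.0055),Z],.05,contact_N=25); print(h); rep("slid")
h=robot.move_straight([*box(xb,.0055),.0995],.02,contact_N=9); print(h); rep("lowered")
f=robot.grab_frame("top"); a=cv2.resize(f["image"][150:330,310:540],None,fx=3.4,fy=3.3,interpolation=cv2.INTER_CUBIC)
cv2.imwrite("pics/box3.png",a[:,:,::-1]); print([(tobox(c).round(4).tolist(),round(c[2],4)) for c in caps(f)],robot.sense()["t"])
```

```text
lift [-0.0764  0.1164] 0.1117 0.26240907421277615 [ 1.6  0.1 -5.7]
False
slid [-0.0766  0.0055] 0.1114 0.2636251511210329 [ 2.2  1.9 -5. ]
True
lowered [-0.0765  0.0056] 0.1 0.2647884197429224 [-0.3 -0.3  5.2]
[([0.0003, -0.128], np.float64(0.1183)), ([-0.0007, -0.0265], np.float64(0.1185)), ([-0.0004, -0.0775], np.float64(0.119))] 44.3667
```

View pics/box3.png

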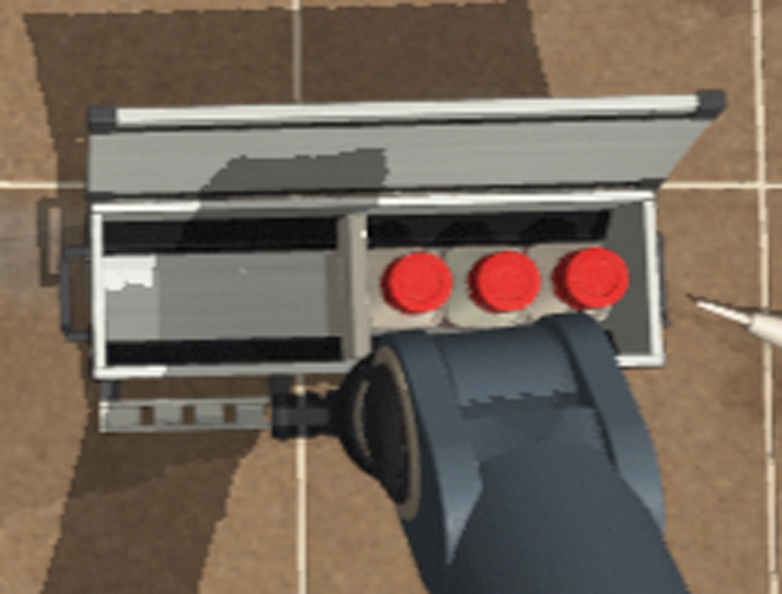

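The stop plate is right beside the row, with its face at crop x≈367. The knob dropped about 12 mm, so the pin is seated. I'll release it, verify, and then swing the lid over from behind.

Run:
```python
from h import *
from plant import robot
robot.grip(.6); up(robot,.31,.12)
p=robot.sense()["tcp_pos"]; att=robot.sense()["tcp_rot"]; robot.grip(0,40)
robot.move_straight([*box(.145,0),.31],.2)
P=cloud(robot.grab_frame("top")).reshape(-1,3); B=(P[:,:2]-BC)@np.array([[np.cos(BY),-np.sin(BY)],[np.sin(BY),np.cos(BY)]])
k=P[(abs(B[:,0]+.0765)<.015)&(abs(B[:,1]-.0055)<.015)]; print("knob top z",np.percentile(k[:,2],[50,90]).round(4))
l=(abs(B[:,1]+.1)<.03)&(B[:,0]>.05)&(B[:,0]<.12)&(P[:,2]>.14); print("lid",np.c_[B[l][:,0],P[l][:,2]][np.argsort(P[l][:,2])][::max(1,l.sum()//8)].round(3).tolist())
nose=robot.nose_length
def tip(th,r=.08,ex=0):
    n=np.array([np.sin(th),np.cos(th)]); t=.008+.013*abs(np.sin(th))+ex
    q=np.array([.052-r*np.cos(th),.122+r*np.sin(th)])+n*t; return [*box(q[0],0),q[1]+nose]
robot.move_straight([*box(.145,0),tip(1.85)[2]],.12,contact_N=15)
for th in np.arange(1.95,.09,-.15):
    h=robot.move_straight(tip(th),.08,contact_N=30); s=robot.sense()
    if h or th<.3 or abs(th-1.5)<.01: print(round(th,2),h,s["wrist_force"].round(1))
    if h: break
print(s["t"])
f=robot.grab_frame("side"); cv2.imwrite("pics/s4.png",cv2.resize(f["image"][130:320,240:500],None,fx=3,fy=3)[:,:,::-1])
```

```text
knob top z [0.6816 0.6884]
lid [[0.057, 0.14], [0.06, 0.15], [0.064, 0.161], [0.066, 0.171], [0.069, 0.182], [0.073, 0.194], [0.078, 0.207], [0.082, 0.221], [0.084, 0.226]]
1.5 False [ 0.3 -0.4 -0.3]
0.15 False [ 0.   1.1 -0.7]
54.025
```

View pics/s4.png

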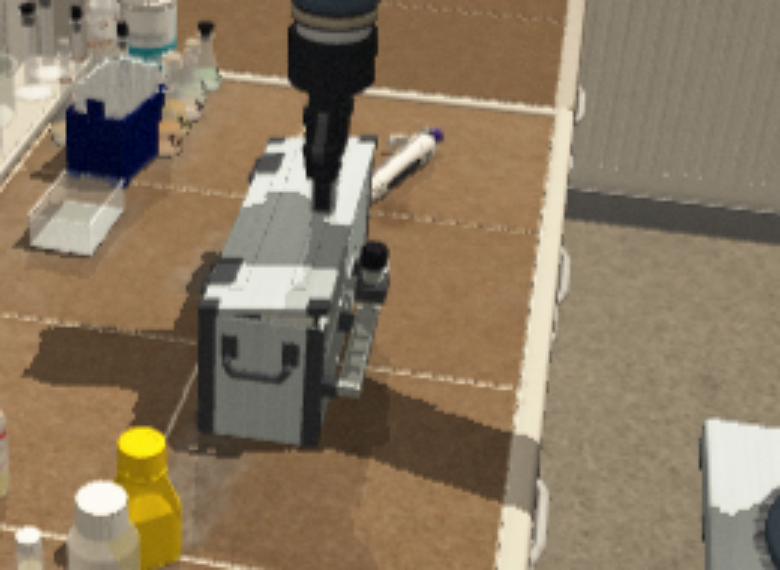

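The lid is nearly shut. I'll press it down, move away, and check everything.

Run:
```python
from h import *
from plant import robot
p=box(-.04,0); robot.move_straight([*p,.155],.08,contact_N=30)
h=robot.move_straight([*p,.134],.02,contact_N=18); s=robot.sense(); print("press",h,s["tcp_pos"].round(4),s["wrist_force"].round(1)); robot.sleep(.3)
up(robot,.3); robot.move_straight([.47,.12,.3],.25); robot.sleep(.3)
fs=frames(robot); M=np.array([[np.cos(BY),-np.sin(BY)],[np.sin(BY),np.cos(BY)]])
for f in fs:
    P=cloud(f).reshape(-1,3); P=P[~np.isnan(P[:,0])]; B=(P[:,:2]-BC)@M
    k=(np.hypot(B[:,0]+.0765,B[:,1]-.0055)<.016)&(P[:,2]>.1)&(P[:,2]<.15); zt=np.percentile(P[k][:,2],85); kk=k&(P[:,2]>zt-.004)
    print("knob top z",zt.round(4),"centre",cv2.minEnclosingCircle(B[kk].astype(np.float32)))
    l=(abs(B[:,0])<.045)&(abs(B[:,1])<.13)&(P[:,2]>.1)&(P[:,2]<.2); c=np.polyfit(B[l][:,0],P[l][:,2],1); print("lid slope,z at x=0",c.round(4),l.sum())
    P2=P[(np.hypot(P[:,0]-.588,P[:,1]-.228)<.05)&(P[:,2]>.122)&(P[:,2]<.15)]; print("tall",P2.mean(0).round(3),len(P2))
    T0=cloud(dict(np.load("top0.npz" if f is fs[0] else "side0.npz"))).reshape(-1,3);T0=T0[(np.hypot(T0[:,0]-.588,T0[:,1]-.228)<.05)&(T0[:,2]>.122)&(T0[:,2]<.15)]; print("tall0",T0.mean(0).round(3))
a=fs[0]["image"][150:330,130:540]; cv2.imwrite("pics/end.png",cv2.resize(a,None,fx=1.95,fy=1.95,interpolation=cv2.INTER_CUBIC)[:,:,::-1])
print(robot.sense()["t"])
```

```text
press True [ 0.4964 -0.1866  0.1411] [-1.3 -0.3  6.1]
knob top z 0.118 centre ((-0.07644087821245193, 0.005862406920641661), 0.012102516368031502)
lid slope,z at x=0 [0.0026 0.1305] 6235
tall [0.587 0.237 0.132] 282
tall0 [0.587 0.237 0.132]
knob top z 0.1165 centre ((-0.0763930007815361, 0.008120127953588963), 0.01149349007755518)
lid slope,z at x=0 [0.0064 0.1292] 1141
tall [0.588 0.242 0.13 ] 206
tall0 [0.588 0.241 0.13 ]
58.1667
```

View pics/end.png

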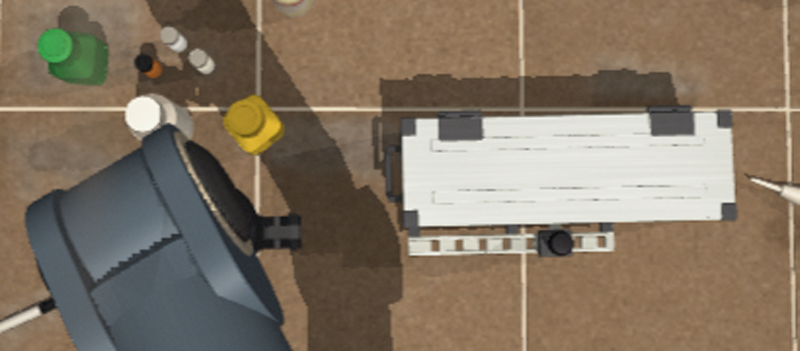

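The lid is flat. The knob is fully down at (560,243) with two free slots to its right, which means slot 0.125. The tall bottle hasn't moved.

```bash
python3 -c "
from plant import robot
robot.close_job(); print(robot.sense()['t'])"
```

```text
the job is handed in; nothing more can be done
the job is handed in; nothing more can be done
```

The transport box is packed and shut, and I handed the job in after about 58 s of robot time. No verdict was reported.

- **Bottles:** Only three square bottles were present. I placed all three by the cap, upright on the floor. With the lid still open, their centres were at box y of about -128, -77 and -27 mm and the cap tops at 118–119 mm, as expected for bottles standing on the floor.
- **Stop:** It is locked in the 0.125 slot, with two free slots visible to its right. The knob dropped about 12 mm into place, and its top then measured 117–118 mm (118.5 mm when fully down). My check of the knob just before closing the lid gave no usable reading because the arm hid it, so I repeated it after closing.
- **Lid:** It is shut; the fitted slope was below 0.007 rad and its top is at about 130 mm.
- **Tall bottle:** It is upright and has not moved from its start, to within about 1 mm.
- **Robot:** The gripper was clear of everything at hand-in.

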